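Fit the spring hinge spindle into its gate bracket

ROBOT

A 7-joint arm with a two-finger parallel gripper is mounted at the origin on the work surface. World frame = base frame: x ahead of the robot, y to its left, z up, the work surface at z = 0. Lengths are in mm, angles in degrees, forces in N, time in s.
With the tool pointing down it reaches from about 350 to 900 mm from the base axis. Payload 7.2 kg.
Tool frame: the origin (TCP) lies at the very end of the fingers, on their centre line; the grasp point (between the pads) lies 19 mm behind it; z points along the fingers, y is the line along which they close (so a half turn about z gives the same grasp; the last joint's range is limited). The gripper opens to 88 mm and grips with 3 to 60 N. Pads are 20 mm wide; open, the fingers measure 115 mm over their backs; the gripper's body (75 mm by 178 mm) begins 61 mm behind the grasp point.
Start: joints at [-80.168, 23.554, -0.728, 91.456, 0.321, 64.991, -4.71], TCP at [148.452, 607.118, 200.953] pointing down, gripper open.
Joint ranges: [-169.25, 169.25], [-16.82, 113.86], [-84.01, 82.57], [7.8, 145.47], [-59.2, 239.2], [7.22, 106.19], [-163.78, 163.78]. Speed limits (degrees/s): [136.94, 136.94, 172.46, 172.46, 180, 180, 180].

INTERFACE

Orientations are given as a 3x3 rotation matrix whose columns are the frame's x, y, z axes.
In Python, from cell import r gives the robot as it stands. The module is installed in compiled form; this text tells all that it offers.
- The arm moves only by the tool servo_tool, never from a script. Its argument "targets" is text: rows parted by semicolons, each of 4 numbers parted by spaces: the shift along the tool's x, y, z in m, then the turn about the tool's z in rad. A call has 1 to 12 rows; each row shifts and turns the commanded pose from where the row before left it, along the tool's axes as they then stand; what a row does not reach is not made up. A row lasts 1/12 s, in which the tool goes at most 41.7 mm and 7.16 degrees, less where a joint would pass 70% of its speed; a pose out of reach is approached as far as the arm can. A call with a gripper value outside its range is refused whole. "jaw" is the opening, from -1 (shut) to 1 (fully open), so that 0 is half open, set as the call begins (left out, the last holds). The fingers move at their own pace and stop on an object; "newtons" is the grip in N (left out, the last holds). Time passes only in rows, so rows that do not move let the fingers close. It gives the time, the measured TCP pose, the force, the opening and the grip force at its end, in the units of the state.
- r.get_obs(): the state, without advancing time (a new reading comes with each control period).
- r.camera(name): name is "side" or "top"; returns a dict with "img" (384x512x3 uint8, blue, green, red), "vfov" (degrees; the focal length in pixels is half the picture's height over the tangent of half this angle, whatever the lens; pixels are square), "cx", "cy" (the principal point, pixels), "dist" ([k1, k2, p1, p2, k3] as OpenCV has them; the pictures are not rectified), "xyz" and "rotation" of the camera in the world. Camera axes: x right, y down, z forward; pixel columns grow to the right and rows downward; lengths in mm; the calibration is good to about 2 mm. A picture is of the moment at which its call begins. There is no depth.
- r.finish_job(): hands the job in; it is judged then, once.
The state is a dict: "time": time; "joints": joint angles; "joint_velocities": joint speeds; "tau": joint torques, N m; "ee_pos": TCP position; "ee_rot": TCP orientation; "ft_force": force on the tool from outside, world axes, zero at the start; "torque": the same for the moment, N m; "opening": finger opening in mm; "finger_force": force on a finger pad.
Only numpy, scipy, OpenCV 4.12 (cv2) and the standard library are available. Lean on these libraries where they do the work, as an engineer would, in place of code of your own. Each camera call takes 0.05 s, during which the arm holds its last target. There are 200 camera calls.

TASK

Squeeze the spring-loaded hinge spindle short by its two upright tabs, lower it between the two end cups of the shorter of the two hinge brackets, and let it spring out so that both its pins sit home in the cups. Leave it standing there, tabs up, let go and still.

Things in the scene. Friction and masses are not known exactly. Their poses are not given: they have to be found in the camera images.
- spindle: Bright steel spindle along its x, 250 g; origin mid-underside when sprung out. Pins d10, axis z=20 mm, tips x=±70. Two upright tabs, outer faces x=±34, 32 wide, top z=64. Body: -x tab, pin, barrel d24; +x tab and pin slide in 30 mm on a spring: squeeze the tabs' outer faces to the stop, 38 mm over tabs, 110 overall; grip above z=41 to clear the cups. Starts tabs up on the drawer's green floor.
- plunger (a joint): How far the spindle's sliding tab and pin (its +x end) are pushed in, m: 0 sprung out (140 mm overall), 0.030 fully in at its stop (110 mm). The spring pushes with about 4 N at 0 and 8.6 N at 0.030. Home in the shorter bracket it reads about 0.004.
- bracket: Shorter bracket, the right one: dark steel plate with two facing end cups on a fixed pale wood block 200x62x20 mm. Origin: centre of block's underside, x through the cups, z up. Plate top z=24: the spindle's tab feet stand on it, pins then level with the cups. Cup axis z=44, cups d36 outside, d26 inside, top z=62, mouths at x=±61 (122 apart), bottoms at x=±68. Spindle fits either way round.
- wide_bracket: Longer bracket, fixed, a bystander for another gate: same make and axes, but its cup mouths are 172 mm apart, too wide to hold the spindle; block 250 mm long. Both brackets and the spindle change places from start to start.
Things that resemble listed ones, but are neither listed nor needed, are in the scene too. There is more than one size of the spindle; the one meant has the size given above.

How it is judged (in metres and radians):
At the end, for the whole second after the job is handed in: Spindle in the shorter bracket, either way round: origin within 10 mm along and 12 mm across its centre, 14 to 34 mm above its origin; axis within 10 degrees of the cups' line; tabs upright within 15 degrees; plunger joint 1 to 9 mm; at rest (x of spindle in the frame of bracket between -0.01 and 0.01 m and y of spindle in the frame of bracket between -0.012 and 0.012 m and z of spindle in the frame of bracket between 0.014 and 0.034 m and angle between the x axis of spindle and the x axis of bracket, either way round below 0.175 rad and angle between spindle's own z axis and vertical below 0.26 rad and value of joint plunger between 0.001 and 0.009 m and linear speed of spindle below 0.02 m/s); the robot touches nothing.
It also fails if it takes over 40 s, if anything falls off the work surface, if the arm or the gripper's body presses on something with over 40 N, if the wrist force passes 120 N, or if a joint passes its speed limit or range.

## Working session

There is one attempt and no reset: what is moved stays moved. The work goes in short steps, Python scripts to look and compute and a tool call to move; the robot and the scene stay as the last step left them, time stands still between calls to the robot, and variables do not carry over. Pictures are saved under pics/ and viewed, at most 13 in all, crops included, and the job is handed in when it is done.

Besides the shell and the picture viewer there is one more tool, called after "Emit:" in YAML: its name, and indented under it one key for each argument. servo_tool: Moves the arm, as the interface text tells. Its arguments: {"type":"object","properties":{"targets":{"type":"string"},"jaw":{"type":"number"},"newtons":{"type":"number"}},"required":["targets"]}

```bash
mkdir -p pics
cat > h.py <<'E'
import numpy as np, cv2, pickle
def K(c):
    f=c["img"].shape[0]/2/np.tan(np.radians(c["vfov"])/2)
    return np.array([[f,0,c["cx"]],[0,f,c["cy"]],[0,0,1.]])
def ray(c,p):
    q=cv2.undistortPoints(np.array(p,float).reshape(-1,1,2),K(c),np.array(c["dist"],float)).reshape(-1,2)
    d=np.c_[q,np.ones(len(q))]@np.array(c["rotation"]).T
    return np.array(c["xyz"],float),d
def atz(c,p,z):
    o,d=ray(c,p); return o+d*((z-o[2])/d[:,2])[:,None]
def proj(c,P):
    R=np.array(c["rotation"]);X=(np.array(P,float).reshape(-1,3)-c["xyz"])@R
    return cv2.projectPoints(X,np.zeros(3),np.zeros(3),K(c),np.array(c["dist"],float))[0].reshape(-1,2)
def snap(name,tag):
    from cell import r
    c=r.camera(name); pickle.dump(c,open(f"{tag}.pkl","wb")); cv2.imwrite(f"pics/{tag}.png",c["img"]); return c
def load(tag): return pickle.load(open(f"{tag}.pkl","rb"))
E
python3 - <<'E'
from h import *
from cell import r
for n in("top","side"):
    c=snap(n,n+"0"); print(n,c["xyz"],np.round(c["rotation"],3).tolist(),c["vfov"],c["dist"])
o=r.get_obs();print(o["time"],o["ee_pos"],np.round(o["ee_rot"],3),o["opening"],o["ft_force"])
a,b=load("top0")["img"],load("side0")["img"]
E
```

```text
top [ 315.14221524 -108.436199   1447.40837604] [[0.019, -0.999, 0.043], [-1.0, -0.019, -0.012], [0.012, -0.042, -0.999]] 43.21201853149203 [-0.07576685  0.          0.          0.          0.        ]
side [  361.3694918  -1264.10764406   923.22405599] [[1.0, 0.009, 0.022], [-0.012, -0.593, 0.805], [0.021, -0.805, -0.592]] 44.76460685793306 [-0.11916741  0.          0.          0.          0.        ]
0.1 [148.37211411 606.64108147 200.1960573 ] [[-0.971  0.237 -0.   ]
 [ 0.237  0.971 -0.001]
 [-0.    -0.001 -1.   ]] 87.68769709006614 [ 0.38184345 -0.01088692  0.02274386]
```

View pics/top0.png

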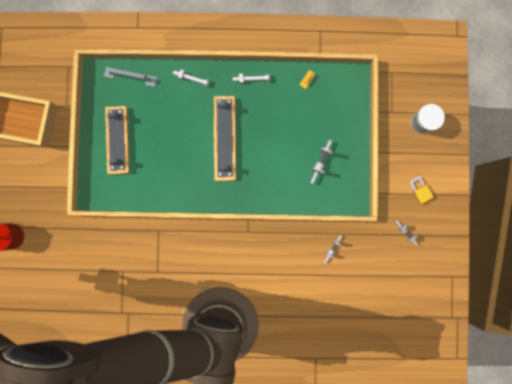

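View pics/side0.png

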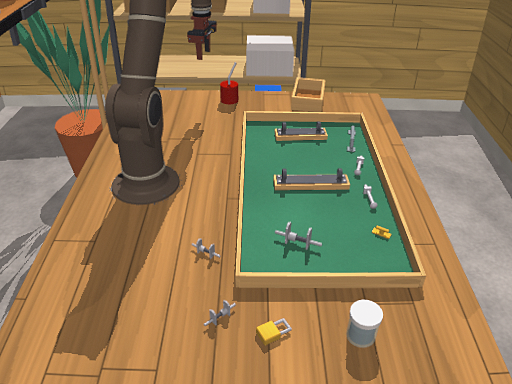

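Top view: spindle candidates are at (322,162) on the green floor, and at (334,249) and (406,232), which are smaller and on the wood. I choose (322,162). The shorter bracket is at (117,140) and the longer one at (225,138). Next is a close crop to check this.

Run:
```python
from h import *
a,b=load("top0")["img"],load("side0")["img"]
z=lambda i,x,y,w,h,s:cv2.resize(i[y:y+h,x:x+w],None,fx=s,fy=s,interpolation=cv2.INTER_CUBIC)
# top: spindle 296..348 x 134..190 ; bracket 95..139,100..180
A=z(a,290,132,64,60,6); B=z(b,265,210,64,50,6); C=z(a,97,100,40,80,6)[:,:]; D=z(b,268,115,66,32,6)
can=np.zeros((600,800,3),np.uint8)
for im,x,y in((A,0,0),(B[:240],0,360),(C[:480],390,0)): 
    h,w=im.shape[:2]; can[y:y+h,x:x+w]=im[:600-y,:800-x]
D=cv2.resize(D,(384,186)) ; can[410:596,400:784]=D
cv2.imwrite("pics/crop1.png",can)
```

```text
(no output)
```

View pics/crop1.png

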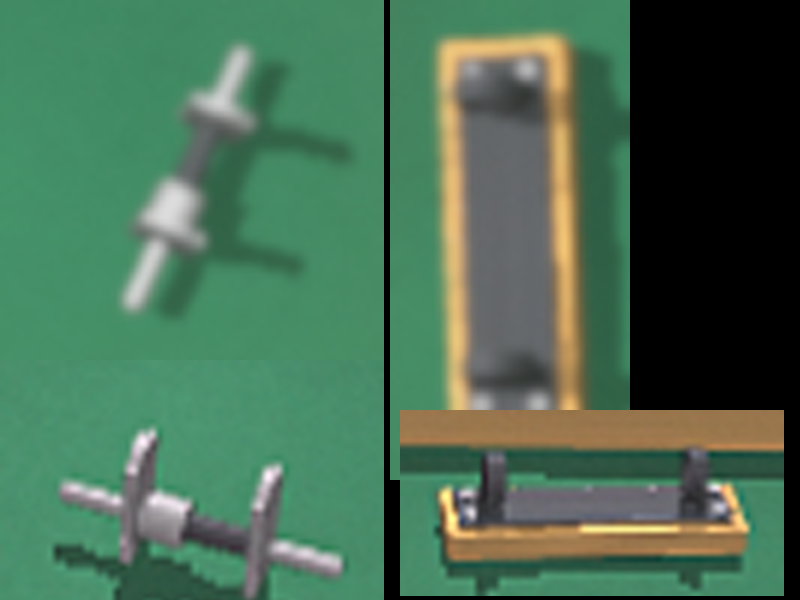

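The crop confirms the choice: the barrel end with tip at top (312.2,182.5), the sliding end with tip at (330,140.3), side-view tips at (275.8,231.8) and (321.3,244.5). Now I'll triangulate the tips and fit the bracket block.

```bash
cat > m.py <<'E'
from h import *
from scipy.optimize import minimize, least_squares
t,s=load("top0"),load("side0")
def tri(p,q):
    o1,d1=ray(t,[p]);o2,d2=ray(s,[q]);d1=d1[0]/np.linalg.norm(d1);d2=d2[0]/np.linalg.norm(d2)
    k=np.linalg.lstsq(np.c_[d1,-d2],o2-o1,rcond=None)[0]
    return (o1+k[0]*d1+o2+k[1]*d2)/2,np.linalg.norm(o1+k[0]*d1-o2-k[1]*d2)
P,Q=tri((330,140.3),(321.3,244.5)),tri((312.2,182.5),(275.8,231.8))
print(P,Q,np.linalg.norm(P[0]-Q[0]))
def mask(c,x0,y0,x1,y1):
    h=cv2.cvtColor(c["img"],cv2.COLOR_BGR2HSV);m=((h[...,0]>8)&(h[...,0]<32)&(h[...,1]>60)&(h[...,2]>120)).astype(np.uint8)
    k=np.zeros_like(m);k[y0:y1,x0:x1]=m[y0:y1,x0:x1]
    n,l,st,_=cv2.connectedComponentsWithStats(k);k=(l==1+np.argmax(st[1:,4])).astype(np.uint8)
    h=cv2.convexHull(cv2.findContours(k,0,2)[0][0]);o=np.zeros_like(k);cv2.fillConvexPoly(o,h,1);return o
def fit(c,box,L,z,x0):
    m=mask(c,*box).astype(np.float32); ups=8
    def f(v):
        x,y,a=v[0]*10,v[1]*10,v[2]*.05
        R=np.array([[np.cos(a),-np.sin(a)],[np.sin(a),np.cos(a)]])
        xy=np.array([[L/2,31],[L/2,-31],[-L/2,-31],[-L/2,31]])@R.T+[x,y]
        pts=proj(c,np.r_[np.c_[xy,np.full(4,z)],np.c_[xy,np.full(4,z+20)]])
        h=cv2.convexHull(np.float32(pts));im=np.zeros((384*4,512*4),np.uint8)
        cv2.fillConvexPoly(im,np.int32((h*4+1.5)*8),255,shift=3)
        return np.abs(cv2.resize(im,(512,384),interpolation=cv2.INTER_AREA)/255.-m).sum()
    g=minimize(f,[x0[0]/10,x0[1]/10,x0[2]/.05],method="Nelder-Mead",options=dict(initial_simplex=[[x0[0]/10+a,x0[1]/10+b,x0[2]/.05+d] for a,b,d in((0,0,0),(1,0,0),(0,1,0),(0,0,1))]))
    return g.x[0]*10,g.x[1]*10,np.degrees(g.x[2]*.05),g.fun,m.sum()
if __name__=="__main__":
    for z in(0,4,8):
        p=atz(t,[(117,140)],z+20)[0]
        print(z,fit(t,(98,98,138,182),200,z,(p[0],p[1],0.)),fit(s,(265,120,335,145),200,z,(p[0],p[1],0.)))
E
python3 m.py
```

```text
(array([ 553.51492347, -315.84234677,   24.98635056]), np.float64(0.9311373687575943)) (array([ 427.31663569, -264.50885598,   25.61742729]), np.float64(1.6580025408266654)) 136.24071849044532
0 (np.float64(544.5675259628371), np.float64(321.36537405799766), np.float64(3.8446219176461907), np.float64(59.05490196078432), np.float32(1546.0)) (np.float64(545.9140946019467), np.float64(323.9613751885249), np.float64(1.611942950387465), np.float64(52.20392156862745), np.float32(625.0))
4 (np.float64(543.9125777165033), np.float64(320.060419106863), np.float64(3.955323997305217), np.float64(56.68235294117647), np.float32(1546.0)) (np.float64(545.6270853768368), np.float64(319.27356980800573), np.float64(4.862290221238073), np.float64(38.78823529411765), np.float32(625.0))
8 (np.float64(543.0568138707824), np.float64(318.93971905406937), np.float64(4.059488012216829), np.float64(55.062745098039215), np.float32(1546.0)) (np.float64(544.6085171023286), np.float64(311.996615937402), np.float64(4.936198442619988), np.float64(42.54117647058824), np.float32(625.0))
```

Spindle is centred at about (490,-290) with yaw -22°, on a floor at z≈5. The bracket is at about (544,320) with yaw ≈4°. I'll set out around the base and turn on the way.

Emit:
servo_tool:
  targets: "-0.038 -0.016 0 0; -0.038 -0.016 0 0; -0.038 -0.016 0 0; -0.038 -0.016 0 0; -0.038 -0.016 0 0; -0.038 -0.016 0 0; -0.038 -0.016 0 0; -0.038 -0.016 0 0; -0.038 -0.016 0 0; -0.038 -0.016 0 0; -0.038 -0.016 0 0; -0.038 -0.016 0 0"
  jaw: 1

```text
time: 1.1
ee_pos: [547.0, 310.8, 200.7]
ee_rot: [[-0.971, 0.237, -0.0], [0.237, 0.971, -0.0], [0.0, -0.0, -1.0]]
ft_force: [0.6, 0.8, 0.0]
opening: 88.0
finger_force: 0.0
```

Emit:
servo_tool:
  targets: "0 0 0 0.12;0 0 0 0.12;0 0 0 0.12;0 0 0 0.12;0 0 0 0.12;0 0 0 0.12;0 0 0 0.12;0 0 0 0.12;0 0 0 0.12;0 0 0 0.12;0 0 0 0.12;0 0 0 0.12"

```text
time: 2.1
ee_pos: [545.5, 312.2, 200.5]
ee_rot: [[0.115, 0.993, -0.001], [0.993, -0.115, -0.0], [-0.001, -0.001, -1.0]]
ft_force: [0.5, 0.0, 0.2]
opening: 87.9
finger_force: 0.0
```

Emit:
servo_tool:
  targets: "-0.04 0.001 0 0;-0.04 0.001 0 0;-0.04 0.001 0 0;-0.04 0.001 0 0;-0.04 0.001 0 0;-0.04 0.001 0 0;-0.04 0.001 0 0;-0.04 0.001 0 0;-0.04 0.001 0 0;-0.04 0.001 0 0;-0.04 0.001 0 0;-0.04 0.001 0 0"

```text
time: 3.1
ee_pos: [504.8, -167.8, 200.9]
ee_rot: [[0.108, 0.994, 0.0], [0.994, -0.108, 0.0], [0.0, -0.0, -1.0]]
ft_force: [0.8, 0.1, -1.1]
opening: 88.0
finger_force: 0.0
```

Emit:
servo_tool:
  targets: "-0.041 0.001 0 0;-0.041 0.001 0 0;-0.041 0.001 0 0;0 0 0.03 0.09;0 0 0.03 0.09;0 0 0.03 0.09;0 0 0 0"

```text
time: 3.68
ee_pos: [491.9, -286.8, 105.7]
ee_rot: [[0.374, 0.927, -0.008], [0.927, -0.374, 0.003], [-0.0, -0.009, -1.0]]
ft_force: [-1.5, 1.4, -0.4]
opening: 87.9
finger_force: 0.0
```

Run:
```python
from h import *
from cell import r
t=snap("top","top1");s=snap("side","side1")
o=r.get_obs();print(o["ee_pos"],np.round(o["ee_rot"],3).tolist())
print(proj(t,[o["ee_pos"]]),proj(s,[o["ee_pos"]]))
z=lambda i,x,y,w,h,s:cv2.resize(i[y:y+h,x:x+w],None,fx=s,fy=s,interpolation=cv2.INTER_CUBIC)
A=z(t["img"],270,120,100,90,4);B=z(s["img"],245,150,100,110,4)
can=np.zeros((440,800,3),np.uint8);can[:360,:400]=A;can[:,400:]=B
cv2.imwrite("pics/crop2.png",can)
```

```text
[ 494.44890016 -288.50449731  110.56095621] [[0.367, 0.93, -0.003], [0.93, -0.367, 0.0], [-0.001, -0.003, -1.0]]
[[324.51635407 155.97657154]] [[301.52638753 214.6275206 ]]
```

View pics/crop2.png

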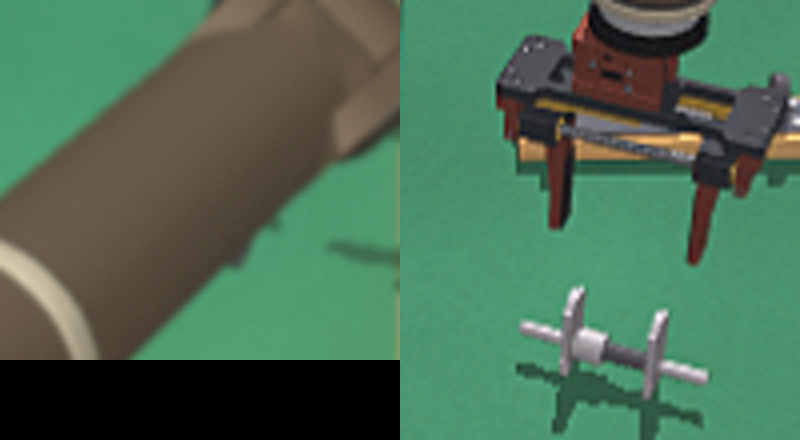

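Side crop: fingertips at about (284,207) and (319,215), tab tops at about (289.5,222.5) and (310,228). I'll check these against the estimate.

Run:
```python
from h import *
s=load("side1");t=load("top0")
a=np.radians(-22.1);u=np.array([np.cos(a),np.sin(a),0])
c=np.array([490.4,-290.2,0]);z=np.array([0,0,1.])
for f in (4,5,6):
  print(f,proj(s,[c+z*(f+64)-33*u,c+z*(f+64)+33*u,c+z*(f+20)-70*u,c+z*(f+20)+70*u]).round(1).tolist(),proj(t,[c+z*(f+20)-70*u,c+z*(f+20)+70*u]).round(1).tolist())
R=np.array([[.367,.93,0],[.93,-.367,0],[0,0,-1]]);e=np.array([494.4,-288.5,110.6])
print(proj(s,[e-R[:,1]*44,e+R[:,1]*44]).round(1).tolist())
```

```text
4 [[287.8, 223.8], [310.4, 229.8], [274.9, 232.1], [321.7, 244.9]] [[311.9, 182.9], [330.2, 139.6]]
5 [[287.8, 223.5], [310.4, 229.5], [274.9, 231.8], [321.8, 244.7]] [[312.0, 182.8], [330.3, 139.6]]
6 [[287.9, 223.2], [310.5, 229.3], [274.9, 231.6], [321.8, 244.4]] [[312.0, 182.8], [330.3, 139.5]]
[[286.2, 210.7], [317.0, 218.5]]
```

Run:
```python
from h import *
from cell import r
s=snap("side","side2");o=r.get_obs();e=o["ee_pos"];R=np.array(o["ee_rot"]);print(e,o["opening"])
h=cv2.cvtColor(s["img"],cv2.COLOR_BGR2HSV);m=((h[...,0]<9)|(h[...,0]>172))&(h[...,1]>110)&(h[...,2]>40)
for x0,x1 in((272,300),(305,335)):
    ys,xs=np.nonzero(m[185:232,x0:x1]);k=ys>=ys.max()-3
    for y in range(ys.max()-8,ys.max()+1): print(y+185,(xs[ys==y]+x0).tolist())
for dy in(-44,44):
  print(proj(s,[e+R[:,1]*(dy+np.sign(dy)*b)+R[:,0]*a for a in(-10,10) for b in(0,10)]).round(1).tolist())
```

```text
[ 495.44136031 -289.00734082  111.88069946] 87.72591467760476
198 [283, 284, 285]
199 [283, 284, 285]
200 [283, 284, 285]
201 [283, 284]
202 [283, 284, 285]
203 [283, 284, 285]
204 [283, 284]
205 [283, 284]
206 [284]
206 [319, 320, 321]
207 [319, 320, 321]
208 [318, 319, 320, 321]
209 [318, 319, 320, 321]
210 [318, 319, 320, 321]
211 [318, 319, 320]
212 [318, 319, 320]
213 [318, 319]
214 [318, 319]
[[285.5, 212.7], [282.0, 211.8], [287.8, 208.4], [284.4, 207.5]]
[[316.5, 220.5], [320.1, 221.4], [318.5, 216.1], [322.0, 217.0]]
```

Fingers are within about 3 mm of where the state puts them, which is good enough. I'll lower onto the tabs.

Emit:
servo_tool:
  targets: "-0.003 -0.004 0.01 0;0 0 0.012 0;0 0 0.012 0;0 0 0.01 0;0 0 0.01 0;0 0 0.01 0;0 0 0 0;0 0 0 0"

```text
time: 4.5
ee_pos: [489.8, -290.0, 46.2]
ee_rot: [[0.37, 0.929, -0.001], [0.929, -0.37, 0.0], [-0.0, -0.001, -1.0]]
ft_force: [0.0, -0.3, 0.5]
opening: 87.5
finger_force: 0.0
```

Run:
```python
from h import *
from cell import r
s=snap("side","side3");o=r.get_obs();print(o["ee_pos"],np.round(o["ee_rot"],3).tolist(),o["ft_force"])
cv2.imwrite("pics/crop3.png",cv2.resize(s["img"][185:265,245:345],None,fx=7,fy=7,interpolation=cv2.INTER_CUBIC))
```

```text
[ 490.19892615 -290.26510223   46.77403807] [[0.37, 0.929, -0.0], [0.929, -0.37, -0.0], [-0.0, -0.0, -1.0]] [-0.42257591 -0.05431636  0.0325243 ]
```

View pics/crop3.png

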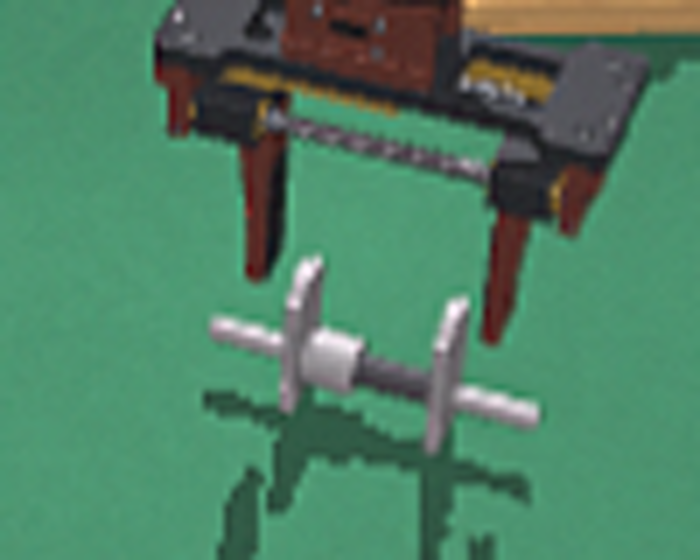

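The fingertips are at side (282,224.7) and (315.4,233.9), about 3.5 px above where the state puts them, so the tips may really be about 10 mm higher. I'll close part way and measure again before gripping.

Emit:
servo_tool:
  targets: "0 0 0 0;0 0 0 0;0 0 0 0;0 0 0 0"
  jaw: 0.68
  newtons: 30

```text
time: 4.88
ee_pos: [490.6, -290.1, 47.3]
ee_rot: [[0.37, 0.929, 0.001], [0.929, -0.37, -0.0], [0.0, 0.001, -1.0]]
ft_force: [0.5, 0.9, 0.4]
opening: 73.9
finger_force: 0.0
```

Run:
```python
from h import *
from cell import r
s=snap("side","side4");o=r.get_obs();e=o["ee_pos"];R=np.array(o["ee_rot"]);w=o["opening"]/2;print(e,o["opening"],o["finger_force"])
for sg in(-1,1): print("pred",proj(s,[e+R[:,1]*sg*(w+b)+R[:,0]*a for a in(-10,10) for b in(0,8)]).round(1).tolist())
q=load("side3")["img"]
A=np.vstack([cv2.resize(i[205:250,265:335],None,fx=6,fy=6,interpolation=cv2.INTER_CUBIC) for i in(q,s["img"])])
cv2.imwrite("pics/crop4.png",A)
```

```text
[ 490.48672407 -290.07105734   47.23088505] 73.89500806983874 0.0
pred [[285.0, 231.2], [282.3, 230.5], [287.3, 226.8], [284.6, 226.1]]
pred [[310.2, 237.9], [313.0, 238.7], [312.2, 233.4], [314.9, 234.1]]
```

View pics/crop4.png

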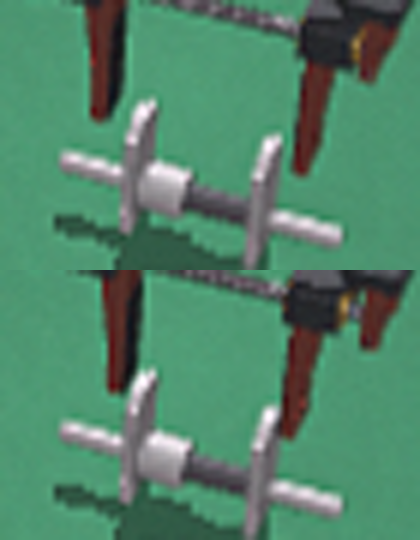

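Run:
```python
from h import *
s=load("side4")
cv2.imwrite("pics/crop5.png",cv2.resize(s["img"][215:289,255:355],None,fx=8,fy=8,interpolation=cv2.INTER_CUBIC))
```

```text
(no output)
```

View pics/crop5.png

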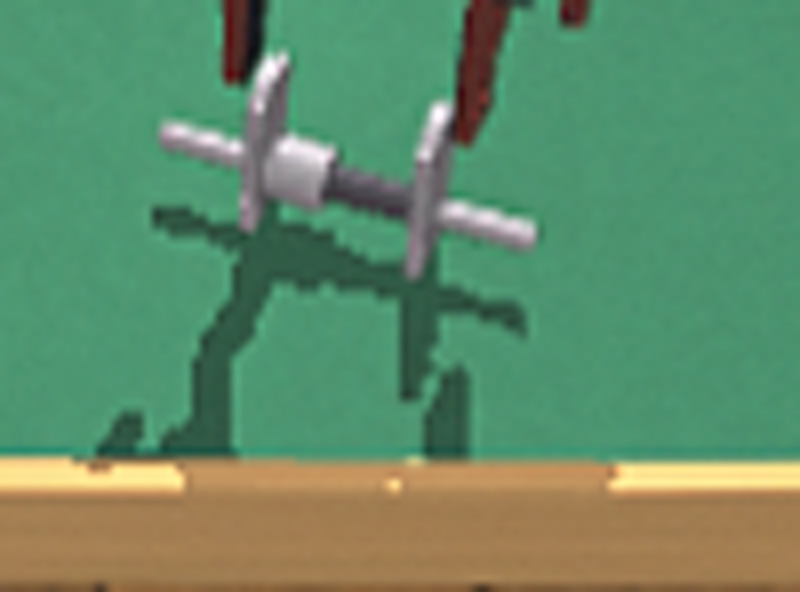

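Run:
```python
from h import *
from scipy.optimize import least_squares
s=load("side4");f=5
px=lambda x,y:(255+(x+.5)/8-.5,215+(y+.5)/8-.5)
sh=lambda x,y:atz(s,[px(x,y)],f)[0]
# light dir from pins: tips
L=[]
for p,q in(((530,232),(516,322)),((166,135),(160,214))):
    A=atz(s,[px(*p)],f+20)[0];B=sh(*q);L.append((B-A)[:2]/20);print(A,B,L[-1])
# tab top: shadow end (412,398), top (440,105)
A=atz(s,[px(440,108)],f+64)[0];B=sh(410,396);print("tab",A,B,(B-A)[:2]/64); l=(B-A)[:2]/64
for l in(l,np.mean(L,0)):
  o,d=ray(s,[px(466,140)]);B=sh(455,370)
  # ray point at z: xy + l*(z-f) = B
  g=lambda z:(o+d[0]*(z-o[2])/d[0][2])[:2]+l*(z-f)-B[:2]
  for z in(45,50,55,60,65):print(z,g(z).round(1),(o+d[0]*(z-o[2])/d[0][2])[:2].round(1))
```

```text
[ 553.03083408 -311.9876893    25.        ] [ 547.39076708 -336.39284189    5.        ] [-0.28200335 -1.22025763]
[ 426.84072654 -262.20286622   25.        ] [ 424.76249345 -282.28892836    5.        ] [-0.10391165 -1.00430311]
tab [ 519.11726161 -296.4810493    69.        ] [ 507.25490451 -372.18111586    5.        ] [-0.18534933 -1.18281354]
45 [-0.  26.2] [ 531.2 -286.2]
50 [-1.9 14.8] [ 530.3 -291.8]
55 [-3.8  3.3] [ 529.3 -297.4]
60 [-5.7 -8.2] [ 528.3 -302.9]
65 [ -7.6 -19.7] [ 527.4 -308.5]
45 [-0.3 29.1] [ 531.2 -286.2]
50 [-2.3 17.9] [ 530.3 -291.8]
55 [-4.2  6.8] [ 529.3 -297.4]
60 [-6.1 -4.3] [ 528.3 -302.9]
65 [ -8.  -15.5] [ 527.4 -308.5]
```

Shadow and ray together put the right tip about 10 mm above the reported TCP, with xy as expected. Going 8 mm lower is safe either way: the pins lie below, and the fingers stay well inside the cups when open to ≤76 mm. I'll lower and squeeze.

Emit:
servo_tool:
  targets: "0 0 0.004 0;0 0 0.004 0;0 0 0 0;0 0 0 0"

```text
time: 5.27
ee_pos: [490.0, -289.9, 38.5]
ee_rot: [[0.37, 0.929, -0.001], [0.929, -0.37, 0.0], [-0.0, -0.001, -1.0]]
ft_force: [0.0, 0.4, -0.8]
opening: 74.0
finger_force: 0.0
```

Emit:
servo_tool:
  targets: "0 0 0 0;0 0 0 0;0 0 0 0;0 0 0 0;0 0 0 0;0 0 0 0;0 0 0 0;0 0 0 0"
  jaw: -0.4
  newtons: 30

```text
time: 5.93
ee_pos: [490.3, -290.0, 38.9]
ee_rot: [[0.37, 0.929, -0.0], [0.929, -0.37, 0.0], [0.0, -0.0, -1.0]]
ft_force: [-0.3, 0.2, -2.3]
opening: 37.2
finger_force: 29.8
```

Squeezed to the stop, at 37 mm with 30 N. I'll lift.

Emit:
servo_tool:
  targets: "0 0 -0.005 0;0 0 -0.01 0;0 0 -0.015 0;0 0 -0.02 0;0 0 -0.02 0;0 0 -0.02 0;0 0 -0.02 0;0 0 -0.01 0;0 0 0 0;0 0 0 0"

```text
time: 6.77
ee_pos: [490.5, -289.9, 159.2]
ee_rot: [[0.37, 0.929, 0.001], [0.929, -0.37, 0.0], [0.0, 0.001, -1.0]]
ft_force: [0.1, 0.2, -2.5]
opening: 37.5
finger_force: 29.8
```

Run:
```python
from h import *
from cell import r
s=snap("side","side5");o=r.get_obs();print(o["ee_pos"],o["opening"],o["finger_force"],o["ft_force"])
e=np.array(o["ee_pos"]);u=np.array(o["ee_rot"])[:,1]
org=e-[0,0,34]
print(proj(s,[org+[0,0,20]-55*u,org+[0,0,20]+55*u]))
cv2.imwrite("pics/crop6.png",cv2.resize(s["img"][155:255,245:345],None,fx=6,fy=6,interpolation=cv2.INTER_CUBIC))
```

```text
[ 490.03049163 -289.55667403  158.35835364] 37.05790352631782 29.81534108519554 [ 0.33539821  1.28237913 -2.15554315]
[[281.44683891 200.33214165]
 [320.57313896 210.12902531]]
```

View pics/crop6.png

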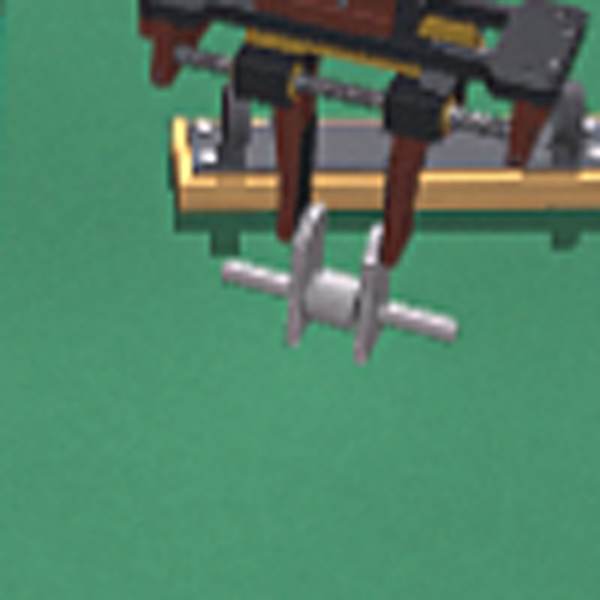

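Held cleanly, tabs upright. Pin tips at side (282.7,200) and (320.8,209.7) match the prediction (281.4,200.3), (320.6,210.1), so the squeezed centre is at the TCP with its origin 34 mm below. I'll carry it to the shorter bracket.

Emit:
servo_tool:
  targets: "0.018 -0.0055 0 0;0.0366 -0.011 0 0;0.0366 -0.011 0 0;0.0366 -0.011 0 0;0.0366 -0.011 0 0;0.0366 -0.011 0 0;0.0366 -0.011 0 0;0.0366 -0.011 0 0;0.0366 -0.011 0 0;0.0366 -0.011 0 0;0.0366 -0.011 0 0;0.0366 -0.011 0 0"

```text
time: 7.82
ee_pos: [527.3, 149.2, 157.6]
ee_rot: [[0.37, 0.929, -0.002], [0.929, -0.37, -0.001], [-0.002, -0.002, -1.0]]
ft_force: [0.6, 0.2, -3.0]
opening: 37.6
finger_force: 29.8
```

Emit:
servo_tool:
  targets: "0.0366 -0.011 0 0;0.0366 -0.011 0 0;0.0366 -0.011 0 0;0.0366 -0.011 0 0;0.018 -0.0055 0 0;0 0 0 -0.113;0 0 0 -0.113;0 0 0 -0.113;0 0 0 -0.113;0 0 0 0;0 0 0 0"

```text
time: 8.73
ee_pos: [542.7, 318.1, 157.6]
ee_rot: [[-0.069, 0.998, -0.002], [0.998, 0.069, -0.001], [-0.001, -0.002, -1.0]]
ft_force: [-0.3, -0.3, -2.4]
opening: 37.3
finger_force: 29.8
```

Run:
```python
from m import *
from cell import r
s2=snap("side","side6");o=r.get_obs();e=np.array(o["ee_pos"]);u=np.array(o["ee_rot"])[:,1];print(e,u,np.degrees(np.arctan2(u[1],u[0])),o["opening"],o["ft_force"])
# plate-based bracket estimate from top0: dark plate
h=cv2.cvtColor(t["img"],cv2.COLOR_BGR2HSV);k=np.zeros((384,512),np.uint8);k[98:182,98:138]=((h[98:182,98:138,1]<70)&(h[98:182,98:138,2]<190))
k=cv2.morphologyEx(k,cv2.MORPH_OPEN,np.ones((3,3)));R=cv2.minAreaRect(cv2.findNonZero(k));b=cv2.boxPoints(R);print(R)
w=atz(t,b,29);print(w.round(1).tolist(),w.mean(0))
a=np.radians(4.3);U=np.array([np.cos(a),np.sin(a),0])
I=s2["img"][95:165,245:345].copy();I=cv2.resize(I,None,fx=8,fy=8,interpolation=cv2.INTER_CUBIC)
for P,c in(([np.array([544,320,67])+U*x for x in(-61,-68,61,68)],(0,0,255)),([e-[0,0,14]+u*x for x in(-55,55)],(255,0,255))):
    for p in proj(s2,P): cv2.circle(I,(int((p[0]-245+.5)*8),int((p[1]-95+.5)*8)),3,c,1)
cv2.imwrite("pics/crop7.png",I)
```

```text
(array([ 553.51492347, -315.84234677,   24.98635056]), np.float64(0.9311373687575943)) (array([ 427.31663569, -264.50885598,   25.61742729]), np.float64(1.6580025408266654)) 136.24071849044532
[542.82770124 318.08868576 157.84144409] [ 0.9976364   0.06869668 -0.00154483] 3.939137119640506 37.635508801798366 [-0.10066412  0.29195415 -2.3794451 ]
((116.06426239013672, 139.1706085205078), (60.07097244262695, 14.335555076599121), 87.79740142822266)
[[632.4, 345.9, 29.0], [634.6, 303.0, 29.0], [455.7, 289.5, 29.0], [453.4, 332.1, 29.0]] [544.02835694 317.61890667  29.        ]
```

View pics/crop7.png

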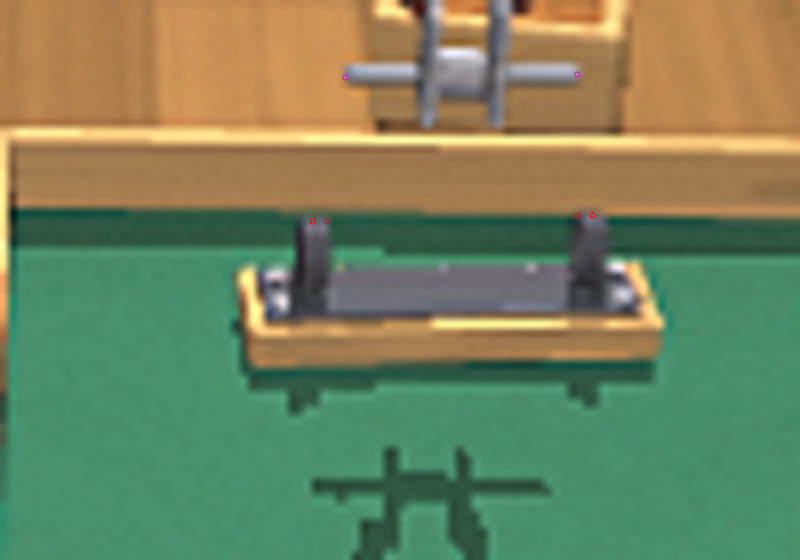

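Side crop: cup mouths at zoom x≈328 and 572 (predicted 327 and 577), pin tips at 345 and 579 (predicted 345 and 577). Alignment is within 1–2 mm. I'll lower between the cups.

Emit:
servo_tool:
  targets: "0.001 0.001 0.015 0;0 0 0.02 0;0 0 0.02 0;0 0 0.015 0;0 0 0.01 0;0 0 0.005 0;0 0 0.003 0;0 0 0 0;0 0 0 0"

```text
time: 9.53
ee_pos: [544.7, 319.8, 71.6]
ee_rot: [[-0.072, 0.997, 0.001], [0.997, 0.072, 0.001], [0.0, 0.001, -1.0]]
ft_force: [-0.6, 0.2, -3.1]
opening: 37.4
finger_force: 29.8
```

Emit:
servo_tool:
  targets: "0 0 0.002 0;0 0 0.002 0;0 0 0 0;0 0 0 0"

```text
time: 9.87
ee_pos: [544.1, 319.7, 67.1]
ee_rot: [[-0.073, 0.997, 0.0], [0.997, 0.073, 0.0], [0.0, 0.0, -1.0]]
ft_force: [-0.3, -0.7, -3.0]
opening: 37.0
finger_force: 29.8
```

Emit:
servo_tool:
  targets: "0 0 0.002 0;0 0 0 0;0 0 0 0"

```text
time: 10.12
ee_pos: [544.1, 319.6, 64.8]
ee_rot: [[-0.073, 0.997, -0.0], [0.997, 0.073, -0.0], [-0.0, -0.0, -1.0]]
ft_force: [-0.1, -0.6, -2.8]
opening: 37.8
finger_force: 29.8
```

Emit:
servo_tool:
  targets: "0 0 0.001 0;0 0 0 0;0 0 0 0"

```text
time: 10.37
ee_pos: [544.1, 319.6, 63.9]
ee_rot: [[-0.073, 0.997, -0.0], [0.997, 0.073, -0.0], [-0.0, -0.0, -1.0]]
ft_force: [0.3, 0.9, -2.5]
opening: 37.1
finger_force: 29.8
```

Emit:
servo_tool:
  targets: "0 0 0.001 0;0 0 0 0;0 0 0 0"

```text
time: 10.62
ee_pos: [544.2, 319.6, 62.9]
ee_rot: [[-0.073, 0.997, 0.0], [0.997, 0.073, 0.0], [0.0, 0.0, -1.0]]
ft_force: [-0.9, 0.4, -2.4]
opening: 37.1
finger_force: 29.8
```

Emit:
servo_tool:
  targets: "0 0 0.001 0;0 0 0 0;0 0 0 0"

```text
time: 10.87
ee_pos: [544.3, 319.6, 62.8]
ee_rot: [[-0.073, 0.997, 0.0], [0.997, 0.073, 0.001], [0.001, 0.0, -1.0]]
ft_force: [-1.3, -0.1, 5.2]
opening: 37.1
finger_force: 29.8
```

Run:
```python
from h import *
s=snap("side","side7")
cv2.imwrite("pics/crop8.png",cv2.resize(s["img"][85:160,260:340],None,fx=8,fy=8,interpolation=cv2.INTER_CUBIC))
```

```text
(no output)
```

View pics/crop8.png

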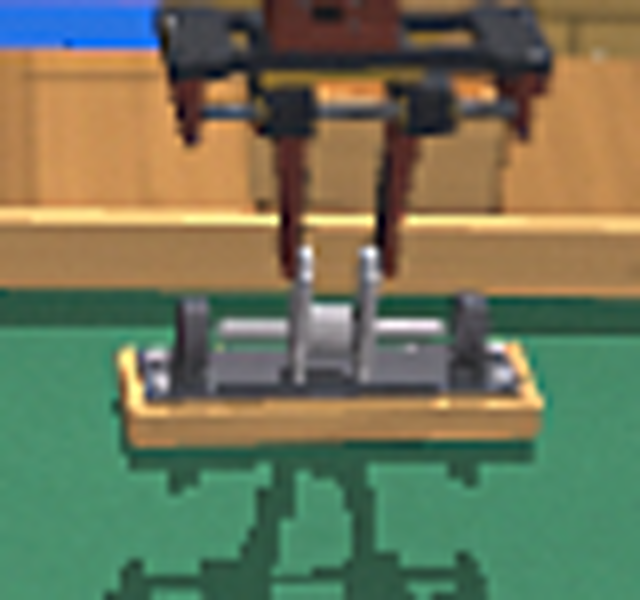

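Tabs are standing on the plate (contact at the expected height) and the pins are level between the mouths with even gaps (zoom 210–220 and 445–455). I'll release in stages.

Emit:
servo_tool:
  targets: "0 0 0 0;0 0 0 0;0 0 0 0;0 0 0 0;0 0 0 0;0 0 0 0"
  jaw: 0.3

```text
time: 11.42
ee_pos: [543.6, 319.9, 62.1]
ee_rot: [[-0.073, 0.997, -0.001], [0.997, 0.073, 0.0], [0.0, -0.001, -1.0]]
ft_force: [-4.4, -1.0, 3.2]
opening: 57.2
finger_force: 3.2
```

Emit:
servo_tool:
  targets: "0 0 0 0;0 0 0 0;0 0 0 0;0 0 0 0;0 0 0 0;0 0 0 0"
  jaw: 0.72

```text
time: 11.92
ee_pos: [544.3, 319.5, 61.8]
ee_rot: [[-0.073, 0.997, 0.0], [0.997, 0.073, -0.0], [-0.0, 0.0, -1.0]]
ft_force: [0.1, 0.8, 0.1]
opening: 75.3
finger_force: 0.0
```

Emit:
servo_tool:
  targets: "0 0 -0.005 0;0 0 -0.01 0;0 0 -0.015 0;0 0 -0.02 0;0 0 -0.03 0;0 0 -0.03 0;0 0 -0.03 0;0 0 0 0;0 0 0 0;0 0 0 0"

```text
time: 12.75
ee_pos: [543.8, 319.6, 202.1]
ee_rot: [[-0.073, 0.997, -0.0], [0.997, 0.073, 0.0], [0.0, -0.0, -1.0]]
ft_force: [0.3, -0.6, -0.4]
opening: 75.5
finger_force: 0.0
```

Run:
```python
from h import *
s=snap("side","side8")
cv2.imwrite("pics/crop9.png",cv2.resize(s["img"][85:160,260:340],None,fx=8,fy=8,interpolation=cv2.INTER_CUBIC))
```

```text
(no output)
```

View pics/crop9.png

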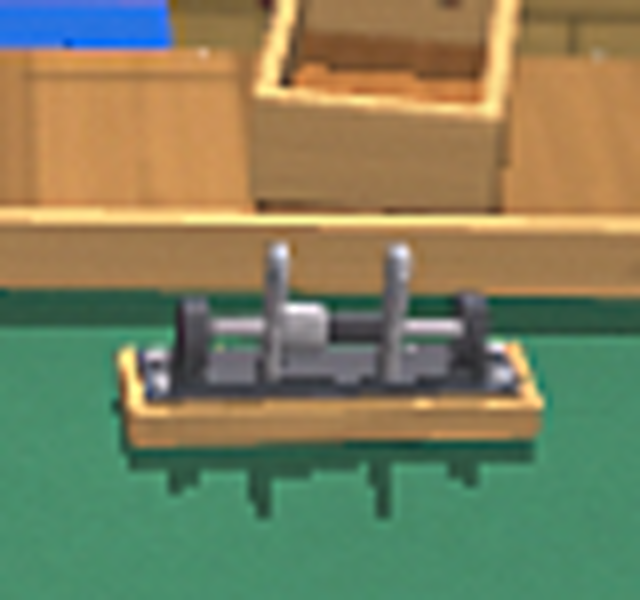

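The spindle stands upright on the plate with both pins inside the cups. Tab centres are at zoom x≈278 and 398, about 60 mm apart, which fits a plunger reading of about 4 mm. The gripper is clear, so I'll hand in.

```bash
python3 -c "
from cell import r
print(r.finish_job())"
```

```text
the job is handed in; nothing more can be done
None
```

The spindle is standing tabs up in the shorter bracket with both pins sprung out into the cups and the gripper clear. The job was handed in at about 13 s of the 40 s; no verdict came back, so success rests on my last camera view.

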